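# Put the spacing blocks away in their trays

## Task

Put the four straight wooden spacing blocks away, one after another, each into the steel tray made for its length, lying flat on the tray's floor and the same way up as now. Leave the two tapered wedges where they lie.

Things in the scene. Friction and masses are not known exactly. Their poses are not given: they have to be found in the camera images.
- block_60: straight spacing block of pale wood, a plain bar 60 mm long (its x axis), 30 mm wide (y), 30 mm high, of even height, with a small dark round mark on top near each end; loose, lies flat on the table; origin at the centre of its underside, z up; weighs 25 to 125 g
- tray_60: low dark steel tray, open on top, fixed to the table; outside 84 mm long (its x axis) by 54 mm wide (y), inside 74 by 44 mm, i.e. made for the 60 mm block with 7 mm to spare on every side; floor 5 mm thick, rim 14 mm above the table; origin at the centre of its underside, on the table; z up
- block_90: straight spacing block of pale wood, a plain bar 90 mm long (its x axis), 30 mm wide (y), 30 mm high, of even height, with a small dark round mark on top near each end; loose, lies flat on the table; origin at the centre of its underside, z up; weighs 25 to 125 g
- tray_90: low dark steel tray, open on top, fixed to the table; outside 114 mm long (its x axis) by 54 mm wide (y), inside 104 by 44 mm, i.e. made for the 90 mm block with 7 mm to spare on every side; floor 5 mm thick, rim 14 mm above the table; origin at the centre of its underside, on the table; z up
- block_115: straight spacing block of pale wood, a plain bar 115 mm long (its x axis), 30 mm wide (y), 30 mm high, of even height, with a small dark round mark on top near each end; loose, lies flat on the table; origin at the centre of its underside, z up; weighs 25 to 125 g
- tray_115: low dark steel tray, open on top, fixed to the table; outside 139 mm long (its x axis) by 54 mm wide (y), inside 129 by 44 mm, i.e. made for the 115 mm block with 7 mm to spare on every side; floor 5 mm thick, rim 14 mm above the table; origin at the centre of its underside, on the table; z up
- block_140: straight spacing block of pale wood, a plain bar 140 mm long (its x axis), 30 mm wide (y), 30 mm high, of even height, with a small dark round mark on top near each end; loose, lies flat on the table; origin at the centre of its underside, z up; weighs 25 to 125 g
- tray_140: low dark steel tray, open on top, fixed to the table; outside 164 mm long (its x axis) by 54 mm wide (y), inside 154 by 44 mm, i.e. made for the 140 mm block with 7 mm to spare on every side; floor 5 mm thick, rim 14 mm above the table; origin at the centre of its underside, on the table; z up
- wedge_0: beech wedge, 75 mm long (its y axis), 24 mm wide (x), tapering from 18 mm high to a thin edge; loose bystander, not a spacing block, to be left where it lies; origin at the centre of its underside
- wedge_1: beech wedge, 75 mm long (its y axis), 24 mm wide (x), tapering from 18 mm high to a thin edge; loose bystander, not a spacing block, to be left where it lies; origin at the centre of its underside
Things that resemble listed ones, but are neither listed nor needed, are in the scene too. Leave any orange look-alike of the block_60 alone.

How it is judged:
At the end, for the whole second after the job is handed in: Each block lies flat (within 0.08 rad) and at rest on the floor of the tray of its own length (its underside 1 to 8 mm above the tray's underside, centre within 13 mm of the tray's centre in plan), and both wedges are within 20 mm of where they began (horizontal distance between block_60 and tray_60 below 0.013 m and z of block_60 in the frame of tray_60 between 0.001 and 0.008 m and angle between each of block_60, block_90, block_115, block_140's own z axis and vertical below 0.08 rad and linear speed of each of block_60, block_90, block_115, block_140 below 0.02 m/s and horizontal distance between block_90 and tray_90 below 0.013 m and z of block_90 in the frame of tray_90 between 0.001 and 0.008 m and horizontal distance between block_115 and tray_115 below 0.013 m and z of block_115 in the frame of tray_115 between 0.001 and 0.008 m and horizontal distance between block_140 and tray_140 below 0.013 m and z of block_140 in the frame of tray_140 between 0.001 and 0.008 m and distance of each of wedge_0, wedge_1 from where it was at the start of the episode below 0.02 m); the robot touches nothing.
It fails at once if a wedge is moved by more than 20 mm (distance of any of wedge_0, wedge_1 from where it was at the start of the episode above 0.02 m).
It also fails if it takes over 88 s, if anything falls off the work surface, if the arm or the gripper's body presses on something with over 40 N, if the wrist force passes 120 N, or if a joint passes its speed limit or range.

## Robot

A 7-joint arm with a two-finger parallel gripper is mounted at the origin on a cart in front of the work surface, level with it; the furniture and walls round the work are solid. World frame = base frame: x ahead of the robot, y to its left, z up, the work surface at z = 0. Lengths are in m, angles in rad, forces in N, time in s.
With the tool pointing down it reaches from about 0.35 to 0.9 m from the base axis. Payload 19.9 kg.
Tool frame: the origin (TCP) lies between the finger pads; the fingertips stand 25 mm ahead of it and the grasp point (between the pads) lies 6 mm ahead of it (r.tips_ahead is the distance from the TCP to the fingertips, in m); z points along the fingers, y is the line along which they close (so a half turn about z gives the same grasp; the last joint's range is limited). The gripper opens to 94 mm and grips with 3 to 60 N. Pads are 16 mm wide; open, the fingers measure 119 mm over their backs; the gripper's body (75 mm by 177 mm) begins 78 mm behind the grasp point.
Start: joints at [1.185, 0.417, -0.01, 1.614, 0.005, 1.111, -0.053], TCP at [0.211, -0.588, 0.23] pointing down, gripper open.
Joint ranges: [-2.81, 2.81], [-0.39, 2.02], [-1.27, 1.25], [0.06, 2.57], [-1.19, 4.33], [0.19, 2], [-2.82, 2.82]. Speed limits (rad/s): [1.89, 1.89, 2.39, 2.39, 3.01, 3.01, 3.01].

## Interface

Orientations are given as a rotation vector (axis times angle).
In Python, from cell import r gives the robot as it stands.
- The arm moves only by the tool step_arm, never from a script. Its argument "commands" is a list of rows, each a list of 3 entries, a list of its own where there are three numbers: the closure, from -1 (fully open) to 1 (shut), then the shift along the tool's x, y, z in m, then the turn, a rotation vector about the tool's x, y, z in rad. A call has 1 to 8 rows; each row shifts and turns the commanded pose from where the row before left it, along the tool's axes as they then stand; what a row does not reach is not made up. A row lasts 1/12 s, in which the tool goes at most 41.7 mm and 7.16 degrees, less where a joint would pass 70% of its speed; a pose out of reach is approached as far as the arm can. A call is refused whole if a number of a shift passes 0.0417 or a number of a turn 0.125, either way. A call with a gripper value outside its range is refused whole. The fingers move at their own pace and stop on an object; the grip force is fixed at half the most. Time passes only in rows, so rows that do not move let the fingers close. It gives the time, the measured TCP pose, the force, the opening and the grip force at its end, in the units of the state.
- r.state(): the state, without advancing time (a new reading comes with each control period).
- r.get_image(name): name is "side" or "top"; returns the picture (420x560x3 uint8, red, green, blue); there is no depth.
- r.camera_model(name): a dict with "fx", "fy", "cx", "cy" (pixels), "xyz" and "orientation" of the camera in the world. Camera axes: x right, y down, z forward; pixel columns grow to the right and rows downward; lengths in m; the calibration is good to about 2 mm. A picture is of the moment at which its call begins. camera_model takes no time and is no camera call.
- r.sign_off(): hands the job in; it is judged then, once.
Trained networks look in the newest picture that a camera, given by its name, has taken for a name from the list of things; names that differ only in an ending like _2 or _b are one class to them, and where a whole thing is asked for, a point or a joint stands for the part that bears it (a point fixed in the world has none). Each returns a list of dicts, best first, with "score" (0 to 1); they miss things now and then, are a little off and sometimes report something else, mostly with a low value. They report only what shows in the picture. A call takes as long as a camera call. They do not tell look-alikes from the thing itself.
- r.recognise(label, camera): "xyz" ([x, y, z] in m, in world coordinates, good to about 4 mm: the middle of the surface that is visible of it).
- r.masks_of(label, camera): "mask" (420x560 bool, what is visible of it).
The state is a dict: "clock": time; "qpos": joint angles; "qvel": joint speeds; "joint_torque": joint torques, N m; "position": TCP position; "orientation": TCP orientation; "contact_force": force on the tool from outside, world axes, zero at the start; "torque": the same for the moment, N m; "finger_gap": finger opening in m; "finger_force": force on a finger pad.
Only numpy, scipy, OpenCV 4.12 (cv2) and the standard library are available. Lean on these libraries where they do the work, as an engineer would, in place of code of your own. Each camera call takes 0.05 s, during which the arm holds its last target. There are 200 camera calls.

## Working session

There is one attempt and no reset: what is moved stays moved. The work goes in short steps, Python scripts to look and compute and a tool call to move; the robot and the scene stay as the last step left them, time stands still between calls to the robot, and variables do not carry over. Pictures are saved under pics/ and viewed, at most 14 in all, crops included, and the job is handed in when it is done.

Besides the shell and the picture viewer there is one more tool, called after "Emit:" by a JSON object that holds its "fn" and its "kwargs", one argument or row to a line. step_arm: Moves the arm, as the interface text tells. Its arguments: {"type":"object","properties":{"commands":{"type":"array","items":{"type":"array"}}},"required":["commands"]}

```bash
mkdir -p pics; ls; python3 - <<'E'
from cell import r
import cv2
for n in ("top","side"):
    im=r.get_image(n); cv2.imwrite(f"pics/{n}0.png",im[:,:,::-1]); print(n,r.camera_model(n))
print(r.state())
E
```

```text
pics
top {'fx': 402.70289111909375, 'fy': 402.70289111909375, 'cx': 272.6223544799943, 'cy': 209.9574256735154, 'xyz': array([ 0.409801  , -0.16477286,  0.89509434]), 'orientation': array([-2.20451335,  2.16395043, -0.1328313 ])}
side {'fx': 413.7068302440251, 'fy': 413.7068302440251, 'cx': 282.5062499347309, 'cy': 208.0435321177579, 'xyz': array([ 0.38576366, -1.08661793,  0.39671633]), 'orientation': array([-1.95537097,  0.10417184, -0.0910443 ])}
{'clock': 0.1, 'qpos': array([ 1.18548058,  0.41789877, -0.01029244,  1.61409272,  0.00469508,
        1.11070043, -0.05300609]), 'qvel': array([ 9.99450433e-06,  3.82275913e-04, -2.15272683e-03, -1.16488110e-03,
       -3.95246014e-04, -8.69422528e-04,  4.58313485e-04]), 'joint_torque': array([ 8.58444510e-04, -8.52586055e+01,  6.39991555e-01, -4.26697433e+01,
       -4.88353323e-02,  1.63688703e-02,  2.08600823e-04]), 'position': array([ 0.21056126, -0.58814118,  0.22990649]), 'orientation': array([-3.09426216e+00, -5.37214641e-01,  4.18754527e-04]), 'contact_force': array([-0.30955653, -0.39360056,  0.48592664]), 'torque': array([-0.02415818,  0.03656858,  0.03435237]), 'finger_force': 0.0, 'finger_gap': 0.0937730649987351}
```

View pics/top0.png

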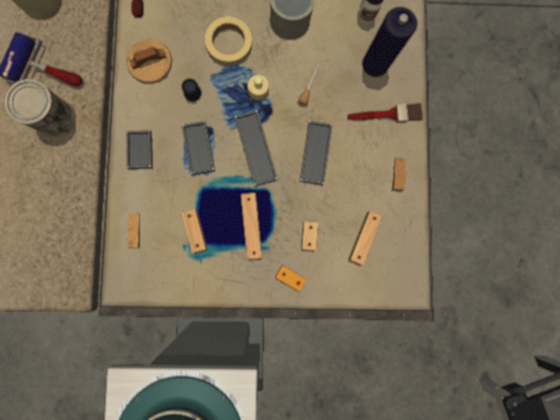

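View pics/side0.png

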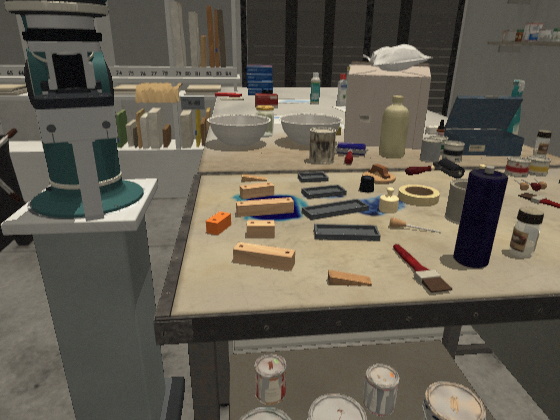

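The top view shows pale two-mark blocks at about (193,231), (251,226), (310,236) and (366,238). The orange look-alike is at (291,278) and is to be left alone. The wedges are at (134,231) and (399,174), and the trays at (139,150), (199,148), (256,149) and (316,153). Candidates for block_60 are the pale one at (310,236) and the orange one at (291,278), so I choose the pale one. Next I'll measure lengths and check with a close crop.

```bash
cat > h.py <<'E'
import numpy as np, cv2
from scipy.spatial.transform import Rotation as R
from cell import r
def proj(p,cam="top"):
    m=r.camera_model(cam); c=R.from_rotvec(m["orientation"]).inv().apply(np.atleast_2d(p)-m["xyz"])
    return c[:,:2]/c[:,2:]*[m["fx"],m["fy"]]+[m["cx"],m["cy"]]
def ray(px,z,cam="top"):
    m=r.camera_model(cam); px=np.atleast_2d(px).astype(float)
    d=np.c_[(px[:,0]-m["cx"])/m["fx"],(px[:,1]-m["cy"])/m["fy"],np.ones(len(px))]
    d=R.from_rotvec(m["orientation"]).apply(d); return (m["xyz"]+d*((z-m["xyz"][2])/d[:,2])[:,None])[:,:2]
def rect(mask,z):
    ys,xs=np.nonzero(mask); w=ray(np.c_[xs,ys],z).astype(np.float32)*1000
    (c,s,a)=cv2.minAreaRect(w); a=np.radians(a)
    if s[0]<s[1]: a+=np.pi/2
    a=(a+np.pi/2)%np.pi-np.pi/2   # direction of long axis in world, -90..90
    return np.round(c,1),np.round(sorted(s),1),round(float(np.degrees(a)),1)
E
python3 - <<'E'
from h import *
im=r.get_image("top")
for n in ["block_60","block_90","block_115","block_140","tray_60","tray_90","tray_115","tray_140","wedge_0"]:
    for d in r.masks_of(n,"top"):
        if d["score"]<.3: continue
        m=d["mask"]; ys,xs=np.nonzero(m)
        print(n,round(d["score"],2),(int(xs.mean()),int(ys.mean())),m.sum(),*rect(m,.028 if n[0]=='b' else .012))
cv2.imwrite("pics/crop.png",cv2.resize(im[100:300,115:425,::-1],None,fx=2.5,fy=2.5,interpolation=cv2.INTER_CUBIC))
E
```

```text
block_60 0.87 (309, 234) 448 [ 441.2 -266.1] [34.6 62.8] -6.0
block_60 0.65 (193, 230) 599 [446.8 -17.6] [32.5 89.6] 18.5
block_60 0.55 (250, 226) 883 [ 459.6 -138.9] [ 31.9 139.5] 7.3
block_90 0.87 (309, 234) 448 [ 441.2 -266.1] [34.6 62.8] -6.0
block_90 0.65 (193, 230) 599 [446.8 -17.6] [32.5 89.6] 18.5
block_90 0.55 (250, 226) 883 [ 459.6 -138.9] [ 31.9 139.5] 7.3
block_115 0.87 (309, 234) 448 [ 441.2 -266.1] [34.6 62.8] -6.0
block_115 0.65 (193, 230) 599 [446.8 -17.6] [32.5 89.6] 18.5
block_115 0.55 (250, 226) 883 [ 459.6 -138.9] [ 31.9 139.5] 7.3
block_140 0.87 (309, 234) 448 [ 441.2 -266.1] [34.6 62.8] -6.0
block_140 0.65 (193, 230) 599 [446.8 -17.6] [32.5 89.6] 18.5
block_140 0.55 (250, 226) 883 [ 459.6 -138.9] [ 31.9 139.5] 7.3
tray_60 0.97 (255, 147) 1806 [ 635.7 -145.8] [ 57.  166.6] 16.5
tray_60 0.87 (315, 152) 1452 [ 627.4 -280.9] [ 54.6 141.5] -7.6
tray_60 0.67 (198, 147) 1235 [632.  -17.9] [ 54.6 116.4] 12.9
tray_60 0.63 (138, 148) 1000 [625.4 111.9] [57.1 86.4] 3.0
tray_90 0.97 (255, 147) 1806 [ 635.7 -145.8] [ 57.  166.6] 16.5
tray_90 0.87 (315, 152) 1452 [ 627.4 -280.9] [ 54.6 141.5] -7.6
tray_90 0.67 (198, 147) 1235 [632.  -17.9] [ 54.6 116.4] 12.9
tray_90 0.63 (138, 148) 1000 [625.4 111.9] [57.1 86.4] 3.0
tray_115 0.97 (255, 147) 1806 [ 635.7 -145.8] [ 57.  166.6] 16.5
tray_115 0.87 (315, 152) 1452 [ 627.4 -280.9] [ 54.6 141.5] -7.6
tray_115 0.67 (198, 147) 1235 [632.  -17.9] [ 54.6 116.4] 12.9
tray_115 0.63 (138, 148) 1000 [625.4 111.9] [57.1 86.4] 3.0
tray_140 0.97 (255, 147) 1806 [ 635.7 -145.8] [ 57.  166.6] 16.5
tray_140 0.87 (315, 152) 1452 [ 627.4 -280.9] [ 54.6 141.5] -7.6
tray_140 0.67 (198, 147) 1235 [632.  -17.9] [ 54.6 116.4] 12.9
tray_140 0.63 (138, 148) 1000 [625.4 111.9] [57.1 86.4] 3.0
wedge_0 0.66 (398, 173) 390 [ 583.  -467.8] [27.9 74.7] -3.7
wedge_0 0.56 (133, 230) 443 [445.3 115.1] [30.1 73.9] 1.1
wedge_0 0.37 (193, 230) 661 [448.  -14.8] [36. 93.] 17.1
```

View pics/crop.png

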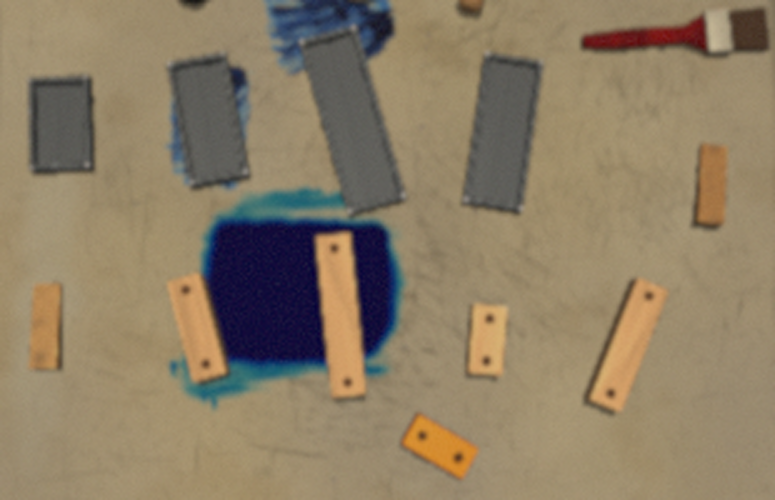

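The crop confirms the choice. The 60 mm block is pale at crop (488,340) and the orange look-alike at (440,445) stays put. The long block on the right runs from mark (649,296) to (610,394). The marks give the block poses.

```bash
cat >> h.py <<'E'
def go(x,y,z,yaw):
    "turn about tool z first, then shift in tool axes"
    s=r.state(); Rm=R.from_rotvec(s["orientation"]); p=s["position"]; xa=Rm.apply([1,0,0])
    phi=np.degrees(np.arctan2(xa[1],xa[0])); t=np.radians((phi-yaw+90)%180-90)
    d=(Rm*R.from_rotvec([0,0,t])).inv().apply(np.array([x,y,z])-p)
    print("t",s["clock"],"pos",p.round(4),"phi",phi.round(2),"tilt",Rm.apply([0,0,1]).round(4),"gap",s["finger_gap"].round(4),"| turn",t.round(4),"shift",d.round(4))
E
python3 - <<'E'
from h import *
M={60:[(489,319),(486,361)],90:[(186,290),(206,365)],115:[(649,296),(610,394)],140:[(334,248),(347,382)]}
for k,v in M.items():
    w=ray(np.array(v)/2.5+[115-.3,100-.3],.03); d=w[0]-w[1]
    print(k,w.mean(0).round(4),np.degrees(np.arctan2(d[1],d[0])).round(1),np.linalg.norm(d).round(4))
    if k==115: c=w.mean(0); a=np.degrees(np.arctan2(d[1],d[0]))
go(*c,.12,a)
E
```

```text
60 [ 0.4392 -0.267 ] -3.6 0.0362
90 [ 0.4454 -0.017 ] 16.9 0.0666
115 [ 0.4373 -0.39  ] -22.0 0.0917
140 [ 0.4587 -0.1401] 6.8 0.1158Traceback (most recent call last):
  File "<stdin>", line 7, in <module>
  File "h.py", line 22, in go
    print("t",s["clock"],"pos",p.round(4),"phi",phi.round(2),"tilt",Rm.apply([0,0,1]).round(4),"gap",s["finger_gap"].round(4),"| turn",t.round(4),"shift",d.round(4))
                                                                                                     ^^^^^^^^^^^^^^^^^^^^^
AttributeError: 'float' object has no attribute 'round'
```

Emit:
{"fn": "step_arm", "kwargs": {
  "commands": [
    [-1,[0,0,0.01],[0,0,0.12]],
    [-1,[0,0,0.01],[0,0,0.12]],
    [-1,[0,0,0.01],[0,0,0.12]],
    [-1,[0,0,0.01],[0,0,0.12]],
    [-1,[0,0,0.01],[0,0,0.12]],
    [-1,[0,0,0.01],[0,0,0.12]],
    [-1,[0.016,-0.03,0.006],[0,0,0.008]],
    [-1,[0.016,-0.03,0.006],[0,0,0]]
  ]
}}

```text
clock: 1.27
position: [0.2617, -0.5447, 0.1578]
orientation: [3.082, -0.607, -0.001]
contact_force: [1.6, 0.1, -0.4]
finger_gap: 0.0943
finger_force: 0.0
```

Emit:
{"fn": "step_arm", "kwargs": {
  "commands": [
    [-1,[0.016,-0.03,0.006],[0,0,0]],
    [-1,[0.016,-0.03,0.006],[0,0,0]],
    [-1,[0.016,-0.03,0.006],[0,0,0]],
    [-1,[0.016,-0.03,0.006],[0,0,0]],
    [-1,[0.016,-0.03,0.006],[0,0,0]],
    [-1,[0.016,-0.03,0.006],[0,0,0]],
    [-1,[0.008,-0.028,0.004],[0,0,0]],
    [-1,[0,0,0],[0,0,0]]
  ]
}}

```text
clock: 1.93
position: [0.4412, -0.3852, 0.1176]
orientation: [-3.083, 0.588, -0.0]
contact_force: [-0.5, 0.6, 0.3]
finger_gap: 0.0939
finger_force: 0.0
```

```bash
sed -i 's/s\["finger_gap"\].round(4)/round(s["finger_gap"],4)/' h.py; python3 -c "
from h import *
go(.4373,-.39,.037,-22)"
```

```text
t 1.9333 pos [ 0.4412 -0.3852  0.1176] phi -21.6 tilt [ 7.0e-04  2.8e-03 -1.0e+00] gap 0.0939 | turn 0.007 shift [-0.0018  0.0062  0.0805]
```

Emit:
{"fn": "step_arm", "kwargs": {
  "commands": [
    [-1,[0,0,0.02],[0,0,0]],
    [-1,[0,0,0.02],[0,0,0]],
    [-1,[0,0,0.02],[0,0,0]],
    [-1,[0,0,0.015],[0,0,0]],
    [-1,[0,0,0],[0,0,0]],
    [-1,[0,0,0],[0,0,0]]
  ]
}}

```text
clock: 2.43
position: [0.4367, -0.3907, 0.0433]
orientation: [-3.083, 0.6, 0.002]
contact_force: [0.1, 0.3, 0.2]
finger_gap: 0.0942
finger_force: 0.0
```

```bash
python3 -c "
from h import *
go(.4373,-.39,.037,-22)"
```

```text
t 2.4333 pos [ 0.4367 -0.3907  0.0433] phi -22.02 tilt [-1.e-03  7.e-04 -1.e+00] gap 0.0942 | turn -0.0004 shift [ 0.0003 -0.0009  0.0063]
```

Emit:
{"fn": "step_arm", "kwargs": {
  "commands": [
    [-1,[0,0,0.006],[0,0,0]],
    [1,[0,0,0],[0,0,0]],
    [1,[0,0,0],[0,0,0]],
    [1,[0,0,0],[0,0,0]],
    [1,[0,0,0],[0,0,0]],
    [1,[0,0,0],[0,0,0]],
    [1,[0,0,0],[0,0,0]],
    [1,[0,0,0],[0,0,0]]
  ]
}}

```text
clock: 3.1
position: [0.4371, -0.3907, 0.0375]
orientation: [3.084, -0.6, 0.0]
contact_force: [0.5, 1.0, 0.3]
finger_gap: 0.0505
finger_force: 0.0
```

```bash
python3 -c "
from h import *
go(.628,-.281,.13,-7.6)"
```

```text
t 3.1 pos [ 0.4371 -0.3907  0.0375] phi -22.01 tilt [ 1.e-04 -0.e+00 -1.e+00] gap 0.0505 | turn -0.2515 shift [ 0.1748 -0.134  -0.0925]
```

Emit:
{"fn": "step_arm", "kwargs": {
  "commands": [
    [1,[0,0,0],[0,0,0]],
    [1,[0,0,0],[0,0,0]],
    [1,[0,0,0],[0,0,0]],
    [1,[0,0,0],[0,0,0]],
    [1,[0,0,0],[0,0,0]],
    [1,[0,0,-0.015],[0,0,0]],
    [1,[0,0,-0.025],[0,0,0]],
    [1,[0,0,-0.025],[0,0,0]]
  ]
}}

```text
clock: 3.77
position: [0.4365, -0.3903, 0.1026]
orientation: [-3.083, 0.6, 0.003]
contact_force: [-0.0, -0.2, -0.8]
finger_gap: 0.0299
finger_force: 30.0
```

Emit:
{"fn": "step_arm", "kwargs": {
  "commands": [
    [1,[0,0,-0.01],[0,0,-0.125]],
    [1,[0,0,-0.005],[0,0,-0.125]],
    [1,[0.029,-0.022,0],[0,0,0]],
    [1,[0.03,-0.023,0],[0,0,0]],
    [1,[0.03,-0.023,0],[0,0,0]],
    [1,[0.03,-0.023,0],[0,0,0]],
    [1,[0.029,-0.022,0],[0,0,0]],
    [1,[0.027,-0.021,0],[0,0,0]]
  ]
}}

```text
clock: 4.43
position: [0.63, -0.2798, 0.1173]
orientation: [-3.134, 0.21, 0.0]
contact_force: [-0.5, -0.3, -1.0]
finger_gap: 0.0294
finger_force: 30.0
```

Emit:
{"fn": "step_arm", "kwargs": {
  "commands": [
    [1,[0,0,0.02],[0,0,0]],
    [1,[0,0,0.02],[0,0,0]],
    [1,[0,0,0.01],[0,0,0]],
    [1,[0,0,0],[0,0,0]],
    [1,[0,0,0],[0,0,0]]
  ]
}}

```text
clock: 4.85
position: [0.628, -0.2817, 0.0675]
orientation: [-3.134, 0.212, 0.001]
contact_force: [0.2, -0.5, -0.2]
finger_gap: 0.0296
finger_force: 30.0
```

```bash
python3 - <<'E'
from h import *
go(.628,-.281,.0435,-7.6)
im=r.get_image("top");b=r.get_image("side")
a=cv2.resize(im[90:250,230:430,::-1],(600,480),interpolation=2);c=cv2.resize(b[180:300,280:430,::-1],(600,480),interpolation=2)
cv2.imwrite("pics/p115.png",np.hstack([cv2.resize(a,(400,320)),cv2.resize(c,(400,320))]))
E
```

```text
t 4.85 pos [ 0.628  -0.2817  0.0675] phi -7.73 tilt [-7.e-04  2.e-04 -1.e+00] gap 0.0296 | turn -0.0022 shift [-0.0001 -0.0007  0.024 ]
```

View pics/p115.png

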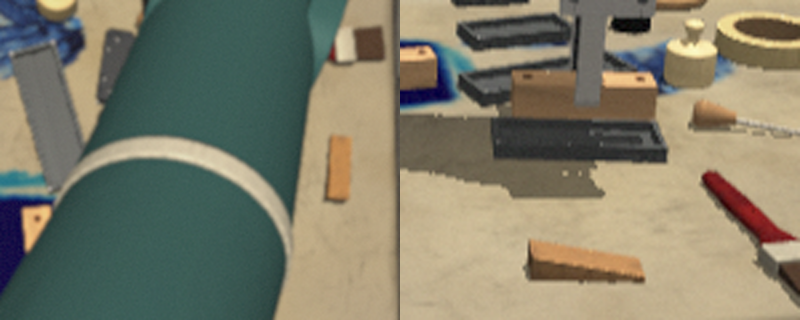

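The side half shows the block level above its tray, with ends at (512,90) and (657,95), the finger near the middle at (590,90), and the tray below from 492 to 666. I'll lower it and release.

Emit:
{"fn": "step_arm", "kwargs": {
  "commands": [
    [1,[0,0,0.012],[0,0,0]],
    [1,[0,0,0.008],[0,0,0]],
    [1,[0,0,0.004],[0,0,0]],
    [1,[0,0,0],[0,0,0]],
    [-0.3,[0,0,0],[0,0,0]],
    [-0.3,[0,0,0],[0,0,0]],
    [-0.3,[0,0,0],[0,0,0]],
    [-0.3,[0,0,-0.01],[0,0,0]]
  ]
}}

```text
clock: 5.62
position: [0.6274, -0.281, 0.052]
orientation: [-3.134, 0.211, 0.004]
contact_force: [0.4, -0.3, 0.7]
finger_gap: 0.0529
finger_force: 0.0
```

Emit:
{"fn": "step_arm", "kwargs": {
  "commands": [
    [-0.3,[0,0,-0.02],[0,0,0]],
    [-0.3,[0,0,-0.025],[0,0,0]],
    [-0.3,[0,0,-0.02],[0,0,0]],
    [-0.3,[0,0,0],[0,0,0]]
  ]
}}

```text
clock: 5.95
position: [0.6303, -0.2822, 0.1238]
orientation: [3.133, -0.211, 0.009]
contact_force: [0.2, 0.3, 0.7]
finger_gap: 0.061
finger_force: 0.0
```

```bash
python3 - <<'E'
from h import *
go(.4392,-.267,.118,-4)
E
```

```text
t 5.95 pos [ 0.6303 -0.2822  0.1238] phi -7.69 tilt [ 0.0059 -0.0023 -1.    ] gap 0.061 | turn -0.0645 shift [-0.1918 -0.0018  0.0046]
```

Emit:
{"fn": "step_arm", "kwargs": {
  "commands": [
    [-0.3,[0,0,0],[0,0,-0.065]],
    [-0.3,[-0.02,0,0],[0,0,0]],
    [-0.3,[-0.035,-0.001,0],[0,0,0]],
    [-0.3,[-0.035,0,0],[0,0,0]],
    [-0.3,[-0.035,0,0],[0,0,0]],
    [-0.3,[-0.035,0,0],[0,0,0]],
    [-0.3,[-0.029,-0.001,0],[0,0,0]],
    [-0.3,[0,0,0],[0,0,0]]
  ]
}}

```text
clock: 6.62
position: [0.435, -0.2664, 0.1187]
orientation: [-3.139, 0.113, 0.003]
contact_force: [1.2, -0.2, 0.8]
finger_gap: 0.0608
finger_force: 0.0
```

Emit:
{"fn": "step_arm", "kwargs": {
  "commands": [
    [-0.3,[0,0,0.015],[0,0,0]],
    [-0.3,[0,0,0.02],[0,0,0]],
    [-0.3,[0,0,0],[0,0,0]]
  ]
}}

```text
clock: 6.87
position: [0.4389, -0.2656, 0.0814]
orientation: [-3.138, 0.109, 0.004]
contact_force: [-1.2, 0.2, -1.0]
finger_gap: 0.0611
finger_force: 0.0
```

```bash
python3 - <<'E'
from h import *
go(.4392,-.267,.037,-4)
a=r.get_image("top");b=r.get_image("side")
cv2.imwrite("pics/p60.png",np.hstack([cv2.resize(a[100:280,230:430,::-1],(400,360),interpolation=2),cv2.resize(b[160:310,180:380,::-1],(400,360),interpolation=2)]))
E
```

```text
t 6.8667 pos [ 0.4389 -0.2656  0.0814] phi -3.97 tilt [-0.0026  0.0015 -1.    ] gap 0.0611 | turn 0.0006 shift [0.0005 0.0014 0.0444]
```

View pics/p60.png

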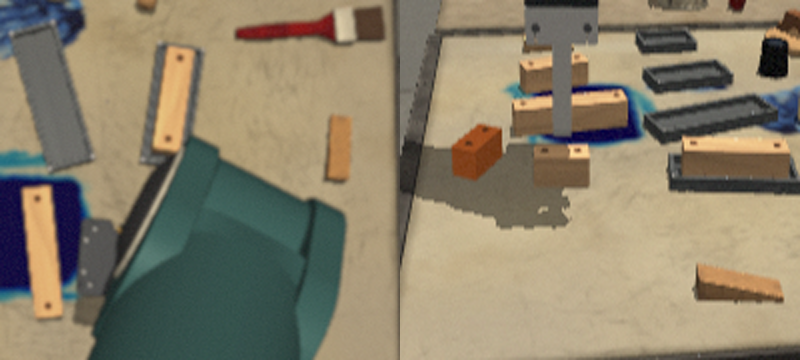

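The 115 block sits in its tray, with marks at left-half (178,57) and (166,138). The gripper is over the 60 mm block, at right-half (562,165), and clear of the orange one.

Emit:
{"fn": "step_arm", "kwargs": {
  "commands": [
    [-0.3,[0,0.001,0.02],[0,0,0]],
    [-0.3,[0,0,0.018],[0,0,0]],
    [-0.3,[0,0,0.008],[0,0,0]],
    [-0.3,[0,0,0],[0,0,0]],
    [1,[0,0,0],[0,0,0]],
    [1,[0,0,0],[0,0,0]],
    [1,[0,0,0],[0,0,0]],
    [1,[0,0,0],[0,0,0]]
  ]
}}

```text
clock: 7.63
position: [0.4403, -0.2675, 0.0383]
orientation: [3.139, -0.109, 0.002]
contact_force: [-0.3, -0.4, -0.5]
finger_gap: 0.0379
finger_force: 0.0
```

Emit:
{"fn": "step_arm", "kwargs": {
  "commands": [
    [1,[0,0,0],[0,0,0]],
    [1,[0,0,0],[0,0,0]],
    [1,[0,0,0],[0,0,0]],
    [1,[0,0,0],[0,0,0]],
    [1,[0,0,-0.015],[0,0,0]],
    [1,[0,0,-0.025],[0,0,0]],
    [1,[0,0,-0.025],[0,0,0]],
    [1,[0,0,-0.02],[0,0,0]]
  ]
}}

```text
clock: 8.3
position: [0.44, -0.2673, 0.1241]
orientation: [3.14, -0.109, 0.001]
contact_force: [-0.1, 0.6, -0.5]
finger_gap: 0.0297
finger_force: 30.0
```

```bash
python3 - <<'E'
from h import *
go(.626,.112,.122,3)
E
```

```text
t 8.3 pos [ 0.44   -0.2673  0.1241] phi -3.96 tilt [ 5.e-04 -2.e-04 -1.e+00] gap 0.0297 | turn -0.1215 shift [ 0.2056 -0.3691  0.0021]
```

Emit:
{"fn": "step_arm", "kwargs": {
  "commands": [
    [1,[0,0,0],[0,0,-0.1215]],
    [1,[0.011,-0.02,0],[0,0,0]],
    [1,[0.017,-0.03,0],[0,0,0]],
    [1,[0.017,-0.03,0],[0,0,0]],
    [1,[0.017,-0.03,0],[0,0,0]],
    [1,[0.017,-0.03,0],[0,0,0]],
    [1,[0.017,-0.03,0],[0,0,0]],
    [1,[0.017,-0.03,0],[0,0,0]]
  ]
}}

```text
clock: 8.97
position: [0.5427, -0.0601, 0.1226]
orientation: [3.141, 0.082, 0.0]
contact_force: [0.9, 0.0, 0.6]
finger_gap: 0.0295
finger_force: 30.0
```

Emit:
{"fn": "step_arm", "kwargs": {
  "commands": [
    [1,[0.017,-0.03,0],[0,0,0]],
    [1,[0.017,-0.03,0],[0,0,0]],
    [1,[0.017,-0.03,0],[0,0,0]],
    [1,[0.017,-0.03,0],[0,0,0]],
    [1,[0.015,-0.03,0],[0,0,0]],
    [1,[0.01,-0.02,0],[0,0,0]],
    [1,[0,0,0.02],[0,0,0]],
    [1,[0,0,0.02],[0,0,0]]
  ]
}}

```text
clock: 9.63
position: [0.627, 0.1151, 0.0826]
orientation: [-3.139, -0.086, -0.003]
contact_force: [0.6, -0.7, -0.4]
finger_gap: 0.0298
finger_force: 30.0
```

Emit:
{"fn": "step_arm", "kwargs": {
  "commands": [
    [1,[0.017,-0.029,0.01],[0,0,0]],
    [1,[0,0,0],[0,0,0]],
    [1,[0,0,0],[0,0,0]]
  ]
}}

```text
clock: 9.88
position: [0.6413, 0.1445, 0.0714]
orientation: [-3.14, -0.085, 0.002]
contact_force: [-0.6, -0.3, -0.2]
finger_gap: 0.0295
finger_force: 30.0
```

```bash
python3 - <<'E'
from h import *
go(.626,.112,.0435,3)
im=r.get_image("top")
ok=0
for n,lo in (("block_115",.028),("tray_115",.012)):
  z={"block_115":.033,"tray_115":.012}[n]
  for d in r.masks_of(n,"top"):
    print(n,round(d["score"],2),*rect(d["mask"],z))
b=r.get_image("side")
cv2.imwrite("pics/q60.png",np.hstack([cv2.resize(im[100:280,120:320,::-1],(400,360),interpolation=2),cv2.resize(b[130:250,220:380,::-1],(400,360),interpolation=2)]))
E
```

```text
t 9.8833 pos [0.6413 0.1445 0.0714] phi 3.11 tilt [-1.6e-03  4.0e-04 -1.0e+00] gap 0.0295 | turn 0.002 shift [-0.0169  0.0316  0.0279]
block_115 0.82 [447.4 -18.9] [34.1 90. ] 16.4
block_115 0.73 [ 628.1 -277.9] [ 35.1 120.2] -6.9
block_115 0.68 [ 350.9 -225.5] [32.7 62.9] 60.9
block_115 0.66 [ 459.7 -140.8] [ 31.9 139.2] 7.0
block_115 0.59 [629.4 150.8] [31.3 38.6] -87.0
block_115 0.36 [ 630.3 -146.3] [ 54.2 164.2] 17.7
tray_115 0.73 [632.2 -16.5] [ 57.5 117.7] 12.2
tray_115 0.69 [ 636.2 -145.7] [ 54.8 166.5] 17.0
tray_115 0.64 [ 626.3 -280.6] [ 54.6 140.1] -7.4
tray_115 0.6 [625.9 111.9] [57.  87.7] 3.0
```

View pics/q60.png

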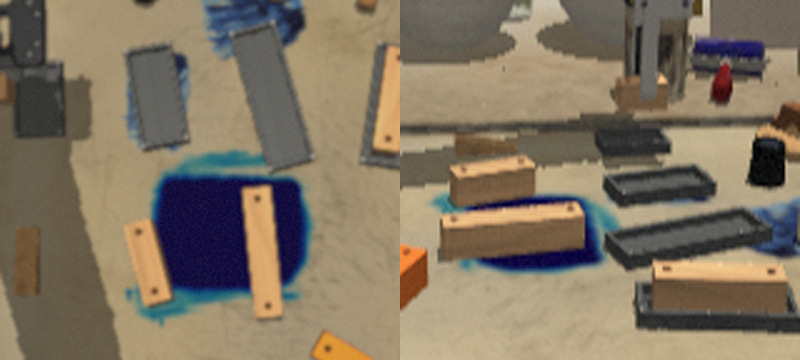

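The 115 block measures about 3 mm from its tray's centre. The 60 block went one row too far (right-half (640,95), beyond its tray at (632,140)), so I'll bring it back.

Emit:
{"fn": "step_arm", "kwargs": {
  "commands": [
    [1,[-0.017,0.031,0],[0,0,0]],
    [1,[0,0.001,0.012],[0,0,0]],
    [1,[0,0,0],[0,0,0]],
    [1,[0,0,0],[0,0,0]]
  ]
}}

```text
clock: 10.42
position: [0.6264, 0.1096, 0.0608]
orientation: [-3.14, -0.081, 0.0]
contact_force: [0.6, 0.6, 0.9]
finger_gap: 0.0297
finger_force: 30.0
```

```bash
python3 - <<'E'
from h import *
go(.626,.112,.0435,3)
E
```

```text
t 10.4167 pos [0.6264 0.1096 0.0608] phi 2.95 tilt [-2.e-04  1.e-04 -1.e+00] gap 0.0297 | turn -0.0009 shift [-0.0002 -0.0024  0.0173]
```

Emit:
{"fn": "step_arm", "kwargs": {
  "commands": [
    [1,[0,-0.002,0.008],[0,0,0]],
    [1,[0,0,0.006],[0,0,0]],
    [1,[0,0,0.003],[0,0,0]],
    [1,[0,0,0],[0,0,0]],
    [-0.3,[0,0,0],[0,0,0]],
    [-0.3,[0,0,0],[0,0,0]],
    [-0.3,[0,0,0],[0,0,0]],
    [-0.3,[0,0,-0.01],[0,0,0]]
  ]
}}

```text
clock: 11.08
position: [0.6253, 0.1119, 0.0521]
orientation: [3.14, 0.082, -0.004]
contact_force: [0.0, 0.2, -0.8]
finger_gap: 0.0527
finger_force: 0.0
```

Emit:
{"fn": "step_arm", "kwargs": {
  "commands": [
    [-0.3,[0,0,-0.02],[0,0,0]],
    [-0.3,[0,0,-0.025],[0,0,0]],
    [-0.3,[0,0,-0.023],[0,0,0]],
    [-0.3,[0,0,0],[0,0,0]],
    [-0.3,[0,0,0],[0,0,0]]
  ]
}}

```text
clock: 11.5
position: [0.6271, 0.1121, 0.1234]
orientation: [-3.14, -0.082, -0.004]
contact_force: [-0.3, -0.3, -0.6]
finger_gap: 0.061
finger_force: 0.0
```

```bash
python3 - <<'E'
from h import *
go(.4454,-.017,.122,16.9)
E
```

```text
t 11.5 pos [0.6271 0.1121 0.1234] phi 2.99 tilt [ 2.8e-03  5.0e-04 -1.0e+00] gap 0.061 | turn -0.2427 shift [-0.2114  0.0707  0.0008]
```

Emit:
{"fn": "step_arm", "kwargs": {
  "commands": [
    [-0.3,[0,0,0],[0,0,-0.12]],
    [-0.3,[0,0,0],[0,0,-0.12]],
    [-0.3,[-0.03,0.01,0],[0,0,0]],
    [-0.3,[-0.035,0.012,0],[0,0,0]],
    [-0.3,[-0.035,0.012,0],[0,0,0]],
    [-0.3,[-0.035,0.012,0],[0,0,0]],
    [-0.3,[-0.035,0.012,0],[0,0,0]],
    [-0.3,[-0.04,0.013,0],[0,0,0]]
  ]
}}

```text
clock: 12.17
position: [0.4444, -0.0169, 0.1209]
orientation: [-3.108, -0.458, 0.001]
contact_force: [0.9, -0.8, -0.3]
finger_gap: 0.0608
finger_force: 0.0
```

Emit:
{"fn": "step_arm", "kwargs": {
  "commands": [
    [-0.3,[0,0,0.015],[0,0,0]],
    [-0.3,[0,0,0.02],[0,0,0]],
    [-0.3,[0,0,0],[0,0,0]],
    [-0.3,[0,0,0],[0,0,0]]
  ]
}}

```text
clock: 12.5
position: [0.4453, -0.0161, 0.086]
orientation: [-3.107, -0.458, 0.004]
contact_force: [-0.2, 0.1, 0.4]
finger_gap: 0.0608
finger_force: 0.0
```

```bash
python3 - <<'E'
from h import *
go(.4454,-.017,.037,16.9)
a=r.get_image("top");b=r.get_image("side")
cv2.imwrite("pics/r90.png",np.hstack([cv2.resize(a[100:280,110:310,::-1],(400,360),interpolation=2),cv2.resize(b[150:270,220:380,::-1],(400,360),interpolation=2)]))
E
```

```text
t 12.5 pos [ 0.4453 -0.0161  0.086 ] phi 16.76 tilt [-2.4e-03  3.0e-04 -1.0e+00] gap 0.0608 | turn -0.0024 shift [-0.0001  0.0009  0.049 ]
```

View pics/r90.png

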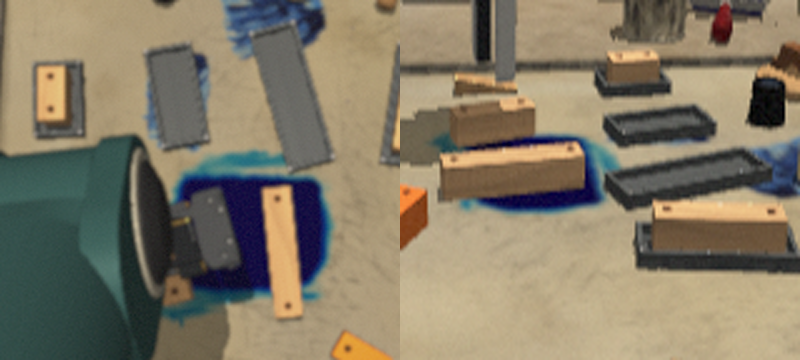

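The 60 block is in its tray at left-half (52,93). The gripper is over the 90 block at right-half (492,115). The wedge at (485,82) is clear.

Emit:
{"fn": "step_arm", "kwargs": {
  "commands": [
    [-0.3,[0,0.001,0.02],[0,0,0]],
    [-0.3,[0,0,0.02],[0,0,0]],
    [-0.3,[0,0,0.009],[0,0,0]],
    [-0.3,[0,0,0],[0,0,0]],
    [1,[0,0,0],[0,0,0]],
    [1,[0,0,0],[0,0,0]],
    [1,[0,0,0],[0,0,0]],
    [1,[0,0,0],[0,0,0]]
  ]
}}

```text
clock: 13.27
position: [0.4468, -0.0172, 0.0382]
orientation: [3.108, 0.457, 0.002]
contact_force: [-0.1, 0.4, -0.3]
finger_gap: 0.0379
finger_force: 0.0
```

Emit:
{"fn": "step_arm", "kwargs": {
  "commands": [
    [1,[0,0,0],[0,0,0]],
    [1,[0,0,0],[0,0,0]],
    [1,[0,0,0],[0,0,0]],
    [1,[0,0,0],[0,0,0]],
    [1,[0,0,-0.015],[0,0,0]],
    [1,[0,0,-0.025],[0,0,0]],
    [1,[0,0,-0.025],[0,0,0]],
    [1,[0,0,-0.02],[0,0,0]]
  ]
}}

```text
clock: 13.93
position: [0.4463, -0.0172, 0.1241]
orientation: [-3.108, -0.458, -0.001]
contact_force: [0.1, 0.2, 0.2]
finger_gap: 0.0297
finger_force: 30.0
```

```bash
python3 - <<'E'
from h import *
go(.6325,-.0172,.122,12.6)
E
```

```text
t 13.9333 pos [ 0.4463 -0.0172  0.1241] phi 16.75 tilt [ 4.e-04  1.e-04 -1.e+00] gap 0.0297 | turn 0.0725 shift [0.1817 0.0406 0.0022]
```

Emit:
{"fn": "step_arm", "kwargs": {
  "commands": [
    [1,[0,0,0],[0,0,0.0725]],
    [1,[0.024,0.005,0],[0,0,0]],
    [1,[0.03,0.007,0],[0,0,0]],
    [1,[0.03,0.007,0],[0,0,0]],
    [1,[0.03,0.007,0],[0,0,0]],
    [1,[0.03,0.007,0],[0,0,0]],
    [1,[0.025,0.005,0],[0,0,0]],
    [1,[0.013,0.003,0],[0,0,0]]
  ]
}}

```text
clock: 14.6
position: [0.6351, -0.0174, 0.1222]
orientation: [-3.122, -0.345, -0.001]
contact_force: [0.0, -0.1, -0.7]
finger_gap: 0.0294
finger_force: 30.0
```

Emit:
{"fn": "step_arm", "kwargs": {
  "commands": [
    [1,[0,0,0.02],[0,0,0]],
    [1,[0,0,0.02],[0,0,0]],
    [1,[0,0,0.02],[0,0,0]],
    [1,[0,0,0],[0,0,0]],
    [1,[0,0,0],[0,0,0]]
  ]
}}

```text
clock: 15.02
position: [0.6323, -0.0175, 0.0621]
orientation: [-3.122, -0.345, 0.003]
contact_force: [0.2, -0.1, -0.3]
finger_gap: 0.0296
finger_force: 30.0
```

```bash
python3 - <<'E'
from h import *
go(.6325,-.0172,.0435,12.6)
E
```

```text
t 15.0167 pos [ 0.6323 -0.0175  0.0621] phi 12.59 tilt [-1.8e-03  2.0e-04 -1.0e+00] gap 0.0296 | turn -0.0001 shift [ 0.0003 -0.0003  0.0186]
```

Emit:
{"fn": "step_arm", "kwargs": {
  "commands": [
    [1,[0,0,0.009],[0,0,0]],
    [1,[0,0,0.006],[0,0,0]],
    [1,[0,0,0.004],[0,0,0]],
    [1,[0,0,0],[0,0,0]],
    [-0.3,[0,0,0],[0,0,0]],
    [-0.3,[0,0,0],[0,0,0]],
    [-0.3,[0,0,0],[0,0,0]],
    [-0.3,[0,0,-0.01],[0,0,0]]
  ]
}}

```text
clock: 15.68
position: [0.6319, -0.0176, 0.0524]
orientation: [-3.122, -0.345, 0.004]
contact_force: [-0.2, -0.9, -0.3]
finger_gap: 0.0531
finger_force: 0.0
```

Emit:
{"fn": "step_arm", "kwargs": {
  "commands": [
    [-0.3,[0,0,-0.02],[0,0,0]],
    [-0.3,[0,0,-0.025],[0,0,0]],
    [-0.3,[0,0,-0.023],[0,0,0]],
    [-0.3,[0,0,0],[0,0,0]],
    [-0.3,[0,0,0],[0,0,0]]
  ]
}}

```text
clock: 16.1
position: [0.6337, -0.0176, 0.1235]
orientation: [3.122, 0.344, 0.005]
contact_force: [-0.1, -0.5, -0.6]
finger_gap: 0.061
finger_force: 0.0
```

```bash
python3 - <<'E'
from h import *
go(.4587,-.1401,.122,6.8)
E
```

```text
t 16.1 pos [ 0.6337 -0.0176  0.1235] phi 12.59 tilt [ 2.9e-03 -1.0e-04 -1.0e+00] gap 0.061 | turn 0.101 shift [-0.1882  0.1009  0.001 ]
```

Emit:
{"fn": "step_arm", "kwargs": {
  "commands": [
    [-0.3,[0,0,0],[0,0,0.101]],
    [-0.3,[-0.025,0.014,0],[0,0,0]],
    [-0.3,[-0.028,0.015,0],[0,0,0]],
    [-0.3,[-0.028,0.015,0],[0,0,0]],
    [-0.3,[-0.028,0.015,0],[0,0,0]],
    [-0.3,[-0.028,0.015,0],[0,0,0]],
    [-0.3,[-0.028,0.015,0],[0,0,0]],
    [-0.3,[-0.022,0.012,0],[0,0,0]]
  ]
}}

```text
clock: 16.77
position: [0.4567, -0.1411, 0.121]
orientation: [-3.136, -0.185, 0.002]
contact_force: [1.3, 0.3, 1.5]
finger_gap: 0.0613
finger_force: 0.0
```

Emit:
{"fn": "step_arm", "kwargs": {
  "commands": [
    [-0.3,[0,0,0.015],[0,0,0]],
    [-0.3,[0,0,0.02],[0,0,0]],
    [-0.3,[0,0,0],[0,0,0]],
    [-0.3,[0,0,0],[0,0,0]]
  ]
}}

```text
clock: 17.1
position: [0.4584, -0.1397, 0.0859]
orientation: [-3.135, -0.187, 0.004]
contact_force: [0.6, 0.6, 0.3]
finger_gap: 0.0612
finger_force: 0.0
```

```bash
python3 - <<'E'
from h import *
go(.4587,-.1401,.037,6.8)
b=r.get_image("side")
cv2.imwrite("pics/s140.png",cv2.resize(b[140:280,180:400,::-1],(660,420),interpolation=2))
E
```

```text
t 17.1 pos [ 0.4584 -0.1397  0.0859] phi 6.82 tilt [-2.4e-03  8.0e-04 -1.0e+00] gap 0.0612 | turn 0.0003 shift [0.0003 0.0005 0.0489]
```

View pics/s140.png

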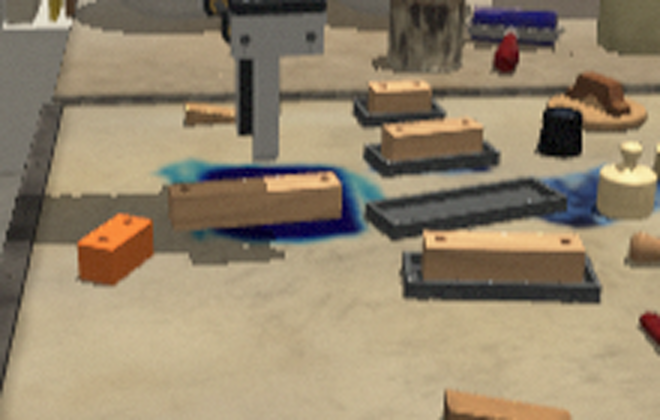

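The 60 (400,100), 90 (432,142) and 115 (505,258) blocks lie in their trays. The gripper stands over the middle of the 140 block at (258,195).

Emit:
{"fn": "step_arm", "kwargs": {
  "commands": [
    [-0.3,[0,0,0.02],[0,0,0]],
    [-0.3,[0,0,0.02],[0,0,0]],
    [-0.3,[0,0,0.009],[0,0,0]],
    [-0.3,[0,0,0],[0,0,0]],
    [1,[0,0,0],[0,0,0]],
    [1,[0,0,0],[0,0,0]],
    [1,[0,0,0],[0,0,0]],
    [1,[0,0,0],[0,0,0]]
  ]
}}

```text
clock: 17.82
position: [0.4596, -0.1402, 0.0382]
orientation: [3.136, 0.186, 0.002]
contact_force: [0.0, -0.1, -0.2]
finger_gap: 0.0377
finger_force: 0.0
```

Emit:
{"fn": "step_arm", "kwargs": {
  "commands": [
    [1,[0,0,0],[0,0,0]],
    [1,[0,0,0],[0,0,0]],
    [1,[0,0,0],[0,0,0]],
    [1,[0,0,0],[0,0,0]],
    [1,[0,0,-0.015],[0,0,0]],
    [1,[0,0,-0.025],[0,0,0]],
    [1,[0,0,-0.025],[0,0,0]],
    [1,[0,0,-0.02],[0,0,0]]
  ]
}}

```text
clock: 18.48
position: [0.4592, -0.14, 0.1241]
orientation: [3.136, 0.187, 0.001]
contact_force: [-0.2, 0.4, -0.4]
finger_gap: 0.0301
finger_force: 30.0
```

```bash
python3 - <<'E'
from h import *
go(.6365,-.1458,.122,16.7)
E
```

```text
t 18.4833 pos [ 0.4592 -0.14    0.1241] phi 6.81 tilt [ 4.e-04 -0.e+00 -1.e+00] gap 0.0301 | turn -0.1726 shift [0.1682 0.0565 0.0021]
```

Emit:
{"fn": "step_arm", "kwargs": {
  "commands": [
    [1,[0,0,0],[0,0,-0.086]],
    [1,[0,0,0],[0,0,-0.0865]],
    [1,[0.025,0.008,0],[0,0,0]],
    [1,[0.03,0.01,0],[0,0,0]],
    [1,[0.03,0.01,0],[0,0,0]],
    [1,[0.03,0.01,0],[0,0,0]],
    [1,[0.03,0.01,0],[0,0,0]],
    [1,[0.023,0.0085,0],[0,0,0]]
  ]
}}

```text
clock: 19.15
position: [0.6382, -0.1456, 0.1223]
orientation: [-3.108, -0.456, -0.0]
contact_force: [0.0, 0.5, -0.8]
finger_gap: 0.0296
finger_force: 30.0
```

Emit:
{"fn": "step_arm", "kwargs": {
  "commands": [
    [1,[0,0,0.02],[0,0,0]],
    [1,[0,0,0.02],[0,0,0]],
    [1,[0,0,0.02],[0,0,0]],
    [1,[0,0,0],[0,0,0]],
    [1,[0,0,0],[0,0,0]]
  ]
}}

```text
clock: 19.57
position: [0.6357, -0.1457, 0.062]
orientation: [-3.108, -0.456, 0.003]
contact_force: [-0.1, 0.4, -0.2]
finger_gap: 0.0298
finger_force: 30.0
```

```bash
python3 - <<'E'
from h import *
go(.6365,-.1458,.0435,16.7)
E
```

```text
t 19.5667 pos [ 0.6357 -0.1457  0.062 ] phi 16.7 tilt [-2.e-03  5.e-04 -1.e+00] gap 0.0298 | turn -0.0001 shift [0.0008 0.0003 0.0185]
```

Then release, lift and withdraw to the robot's near right, so the top view is clear.

Emit:
{"fn": "step_arm", "kwargs": {
  "commands": [
    [1,[0.001,0,0.009],[0,0,0]],
    [1,[0,0,0.006],[0,0,0]],
    [1,[0,0,0.004],[0,0,0]],
    [1,[0,0,0],[0,0,0]],
    [-0.3,[0,0,0],[0,0,0]],
    [-0.3,[0,0,0],[0,0,0]],
    [-0.3,[0,0,0],[0,0,0]],
    [-0.3,[0,0,-0.01],[0,0,0]]
  ]
}}

```text
clock: 20.23
position: [0.6363, -0.1454, 0.0524]
orientation: [-3.107, -0.456, 0.004]
contact_force: [-0.6, 0.5, -0.1]
finger_gap: 0.0529
finger_force: 0.0
```

Emit:
{"fn": "step_arm", "kwargs": {
  "commands": [
    [-0.3,[0,0,-0.02],[0,0,0]],
    [-0.3,[0,0,-0.025],[0,0,0]],
    [-0.3,[0,0,-0.025],[0,0,0]],
    [-0.3,[0,0,-0.025],[0,0,0]],
    [-0.3,[0,0,-0.025],[0,0,0]],
    [-0.3,[-0.02,0.01,-0.02],[0,0,0]],
    [-0.3,[-0.03,0.02,0],[0,0,0]],
    [-0.3,[-0.03,0.02,0],[0,0,0]]
  ]
}}

```text
clock: 20.9
position: [0.5751, -0.2165, 0.1958]
orientation: [3.107, 0.459, 0.004]
contact_force: [0.3, -1.9, -1.0]
finger_gap: 0.0613
finger_force: 0.0
```

Emit:
{"fn": "step_arm", "kwargs": {
  "commands": [
    [-0.3,[-0.03,0.025,0],[0,0,0]],
    [-0.3,[-0.03,0.025,0],[0,0,0]],
    [-0.3,[-0.03,0.025,0],[0,0,0]],
    [-0.3,[-0.02,0.03,0],[0,0,0]],
    [-0.3,[-0.02,0.03,0],[0,0,0]],
    [-0.3,[-0.02,0.03,0],[0,0,0]],
    [-0.3,[-0.02,0.03,0],[0,0,0]],
    [-0.3,[0,0.03,0],[0,0,0]]
  ]
}}

```text
clock: 21.57
position: [0.4729, -0.4846, 0.1949]
orientation: [3.108, 0.449, -0.002]
contact_force: [-1.1, 0.4, 0.5]
finger_gap: 0.0609
finger_force: 0.0
```

Emit:
{"fn": "step_arm", "kwargs": {
  "commands": [
    [-0.3,[-0.02,0.03,0],[0,0,0]],
    [-0.3,[-0.02,0.03,0],[0,0,0]],
    [-0.3,[-0.02,0.03,0],[0,0,0]],
    [-0.3,[-0.02,0.03,0],[0,0,0]],
    [-0.3,[0,0,0],[0,0,0]],
    [-0.3,[0,0,0],[0,0,0]]
  ]
}}

```text
clock: 22.07
position: [0.4329, -0.6205, 0.1936]
orientation: [3.109, 0.451, -0.001]
contact_force: [-0.1, 0.3, 0.4]
finger_gap: 0.0609
finger_force: 0.0
```

```bash
python3 - <<'E'
from h import *
a=r.get_image("top");b=r.get_image("side")
for n,z in (("block_60",.033),("tray_60",.012),("wedge_0",.012)):
  for d in r.masks_of(n,"top"):
    if d["score"]>.35: print(n,round(d["score"],2),*rect(d["mask"],z))
print(r.state()["clock"],r.state()["position"])
cv2.imwrite("pics/e.png",np.hstack([cv2.resize(a[100:260,110:420,::-1],(520,268),interpolation=2),cv2.resize(b[160:255,240:340,::-1],(280,268),interpolation=2)]))
E
```

```text
block_60 0.92 [630.7 -17.6] [31.9 95.5] 13.5
block_60 0.85 [623.  109.8] [38.5 64.8] 2.9
block_60 0.79 [ 628.4 -278.2] [ 33.3 121.6] -7.7
block_60 0.77 [ 635.8 -144.7] [ 30.5 143.7] 16.8
block_60 0.64 [ 350.8 -225.9] [30.2 59.9] 61.8
block_60 0.63 [444.4 109.4] [25.2 68.6] 2.8
tray_60 0.89 [625.  110.3] [59.9 85.9] 1.4
tray_60 0.79 [ 627.8 -280. ] [ 57.4 141.8] -7.8
tray_60 0.73 [ 636.  -145.6] [ 54.3 165.4] 17.2
tray_60 0.65 [632.  -17.5] [ 58.6 116.6] 12.4
wedge_0 0.98 [445.3 116.1] [28.  73.9] 1.1
wedge_0 0.58 [ 583.5 -468. ] [27.9 73.7] -4.2
22.3167 [ 0.435594   -0.6176455   0.19404209]
```

View pics/e.png

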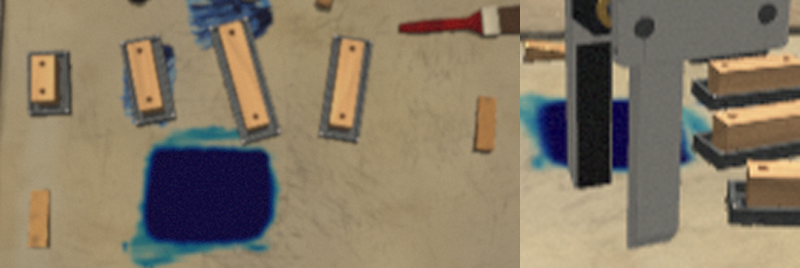

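All four blocks are in their own trays, at (44,80), (147,77), (243,75) and (346,85), each within about 3 mm of its tray's centre. The wedges at (40,218) and (485,124) have not moved, and the arm is clear. Handing in.

```bash
python3 -c "
from cell import r
print(r.sign_off())"
```

```text
the job is handed in; nothing more can be done
None
```

The job is handed in at about 22 s of the 88 s allowed: all four spacing blocks lie in their own trays, each about 3 mm or less from the tray's centre as measured by camera, and the wedges were not moved; sign-off returned no verdict.

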